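# Clock the rejected end housing into its pocket and shut the gate

## Task

The dented aluminium end housing sits in the round well of the maple board turned the wrong way, so its two ears ride up on the wood. Turn it (pushing an ear round is enough) until its outline matches the cutout and it drops fully home with its ears flush with the board, then swing the little steel gate fully shut. Leave the other loose parts where they are.

Things in the scene. Friction and masses are not known exactly. Their poses are not given: they have to be found in the camera images.
- bay: Fixed maple board, 26 mm thick, in another place and yaw each time. Origin at table level under the pocket axis, z up; wood spans x -115 to 205, y -145 to 215 mm. Thin steel fence rail (top 51 mm above the table) along x = 115 and y = 115 mm. Gate hinge post (radius 6, top at 82 mm) at x = -85, y = -130; stop post (top at 56 mm) at x = 94, y = -122 mm.
- pocket (a point): Pocket axis at the board's top face (26 mm above the table); axes as the board's. Cutout 20 mm deep: round well of radius 46.5 mm, a narrow long slot (33 mm wide) along +x ending 89 mm from the axis and a broad short slot (57 mm wide) along -x ending 66 mm from it.
- slot_end (a point): Point at the board's top face on the long slot's middle line, 85 mm from the pocket axis: the housing's long ear tip lies here when it is home.
- housing_mid (a point): Loose aluminium end housing, 0.4 kg: point on its axis, half-way up its ears. z up, x along its long ear (26 mm wide, tip 85 mm from axis); broad ear along -x (50 mm wide, ends at 62 mm). Ears reach 6 mm above and below this point. Round disc radius 45 mm from 14 mm below to 6 above; hub radius 26 mm from 6 to 24 above. Start: 32 mm above table; home: 20 mm.
- long_ear_tip (a point): Middle of the upper edge of the long ear's outer end; axes as the housing's. At first the disc stands 8 mm deep in the round well, centred to 1.5 mm, the ears sliding on the wood, 50 to 180 degrees from home either way. Only when both ears match their slots (3.5 mm play each side) does it fall 12 mm by its own weight, ears flush with the wood.
- gate (a joint): Gate angle in rad: 0 = shut against its stop, 0.7 to 1.25 at the start. Hinge axis vertical at x = -85, y = -130 mm in the board's frame; shut, the gate runs from there along the board's +x; it opens clockwise seen from above, its free end going to the board's -y. Light friction (1 N at the free end): it stays where left.
- gate_tip (a point): Middle of the free end of the steel bar gate, 165 mm from its hinge axis, 54 mm above the table; x axis points from hinge to free end. Three level bars 6 mm thick, uprights 7 mm thick at 12, 60, 110 and 162 mm from the hinge, all between 32 and 76 mm above the table.
- race: Bystander: chrome bearing race, ring 52 mm across, 15 mm high, on the board outside the fence. Origin under its centre.
- plug: Bystander: yellow nylon shipping plug, 44 mm flange, 26 mm high, on the board outside the fence. Origin under its centre.
- bumper: Bystander: red silicone bumper, 38 mm across, 20 mm high, on the board outside the fence. Origin under its centre.
- driver: Bystander: screwdriver 200 mm long lying on the table to the right.
- cleaner: Bystander: white bottle, 60 mm across, 150 mm high, on the table to the left. Origin under its centre.
- weight: Bystander: brass cylinder, 44 mm across, 35 mm high, on the table to the right. Origin under its centre.
Mind the look-alikes: they are no part of the job. Leave any pink or turquoise look-alike of the part that bears housing_mid alone.

How it is judged:
On the way, in this order (a step that is already met when the one before it is completed fails the run):
1. the housing has dropped fully home in the cutout (z of housing_mid in the frame of bay below 0.0235 m and distance between long_ear_tip and slot_end below 0.009 m), for 0.2 s.
2. then the gate is swung shut (value of joint gate below 0.09 rad), for 0.2 s.
At the end, for the whole second after the job is handed in: The housing lies level (within 0.06 rad) and fully home in the cutout (its ears within 3.5 mm of flush, long ear tip within 9 mm of its place at the slot's end) and the gate is shut to within 0.09 rad (5 degrees) (all of step 1 and angle between housing_mid's own z axis and vertical below 0.06 rad and value of joint gate below 0.09 rad); the robot touches nothing.
It fails at once if another loose part is shifted by more than 30 mm (distance of any of race, plug, bumper, driver, cleaner, weight from where it was at the start of the episode above 0.03 m).
It also fails if it takes over 54 s, if anything falls off the work surface, if the arm or the gripper's body presses on something with over 40 N, if the wrist force passes 120 N, or if a joint passes its speed limit or range.

## Robot

A 7-joint arm with a two-finger parallel gripper is mounted at the origin on the work surface. World frame = base frame: x ahead of the robot, y to its left, z up, the work surface at z = 0. Lengths are in m, angles in rad, forces in N, time in s.
With the tool pointing down it reaches from about 0.425 to 0.875 m from the base axis. Payload 4.7 kg.
Tool frame: the origin (TCP) lies at the very end of the fingers, on their centre line; the grasp point (between the pads) lies 19 mm behind it; z points along the fingers, y is the direction in which the jaws open and shut (so a half turn about z gives the same grasp; the last joint's range is limited). The gripper opens to 85 mm and grips with 20 to 120 N. Pads are 22 mm wide; open, the fingers measure 114 mm over their backs; the gripper's body (76 mm by 85 mm) begins 54 mm behind the grasp point. The pads swing forward as they close: fully open they stand 13 mm farther back than shut.
Start: joints at [1.327, 0.321, -0.07, 1.45, 0.023, 1.371, -0.057], TCP at [0.166, -0.629, 0.231] pointing down, gripper open.
Joint ranges: [-2.86, 2.86], [-0.3, 2.09], [-1.38, 1.24], [0.06, 2.45], [-1.56, 4.7], [0.09, 2.05], [-2.69, 2.69]. Speed limits (rad/s): [2.57, 2.57, 3.14, 3.14, 3.14, 3.14, 3.14].

## Interface

Orientations are given as a rotation vector (axis times angle).
In Python, from bench import r gives the robot as it stands. The module is installed in compiled form; this text tells all that it offers.
- The arm moves only by the shell command python3 -m pendant 'ROWS' [OPENING] [FORCE]. ROWS is JSON, a list that holds one entry, the list of rows, each a list of 4 numbers: the shift along the tool's x, y, z in m, then the turn about the tool's z in rad. In form: [[[tx, ty, tz, spin], ...]]. A call has 1 to 10 rows; each row is the pose to reach, as a shift and turn from the pose commanded when the call began, along the tool's axes at that moment; what a row does not reach only later rows make up. A row lasts 1/10 s, in which the tool goes at most 50 mm and 8.59 degrees, less where a joint would pass 70% of its speed; a pose out of reach is approached as far as the arm can. A call with a gripper value outside its range is refused whole. OPENING is the opening in per cent of the stroke, from 0 (shut) to 100 (fully open), set as the call begins (- or left out, the last holds). The fingers move at their own pace and stop on an object; FORCE is the grip in N (left out, the last holds). Time passes only in rows, so rows that repeat a pose let the fingers close. It gives the time, the measured TCP pose, the force and the opening at its end, in the units of the state.
- r.get_obs(): the state, without advancing time (a new reading comes with each control period).
- r.camera(name): name is "side" or "top" or "wrist"; returns (picture, depth): 400x640x3 uint8, blue, green, red; 400x640 float32, m along the optical axis (not along the pixel's ray), 0 where there is no reading.
- r.calibration(name): a dict with "vfov" (degrees; the focal length in pixels is half the picture's height over the tangent of half this angle, whatever the lens; pixels are square), "cx", "cy" (the principal point, pixels), "origin" and "orientation" of the camera in the world. Camera axes: x right, y down, z forward; pixel columns grow to the right and rows downward; lengths in m; the calibration is good to about 2 mm. The wrist camera is an equidistant fisheye: a pixel r from the principal point sees the ray r / f radians off the axis. A picture is of the moment at which its call begins: read the wrist's pose just before it. calibration takes no time and is no camera call; for the wrist camera it gives the pose at the moment of the call.
- r.job_done(): hands the job in, once; it reports no verdict.
The state is a dict: "time": time; "joint_pos": joint angles; "qvel": joint speeds; "tau": joint torques, N m; "ee_pos": TCP position; "eef_rot": TCP orientation; "ft_force": force on the tool from outside, world axes, zero at the start; "ft_torque": the same for the moment, N m; "finger_gap": opening from 0.0 (shut) to 1.0 (fully open).
Only numpy, scipy, OpenCV 4.12 (cv2) and the standard library are available. Lean on these libraries where they do the work, as an engineer would, in place of code of your own. Each camera call takes 0.05 s, during which the arm holds its last target.

## Working session

There is one attempt and no reset: what is moved stays moved. The work goes in short steps, Python scripts to look and compute and a shell command to move; the robot and the scene stay as the last step left them, time stands still between calls to the robot, and variables do not carry over. Pictures are saved under pics/ and viewed, and the job is handed in when it is done.

```bash
mkdir -p pics; ls
cat > h.py <<'E'
import numpy as np, cv2
from scipy.spatial.transform import Rotation as R
def K(c): 
    return 200/np.tan(np.radians(c["vfov"])/2)
def Rot(c):
    o=np.array(c["orientation"],float)
    return o if o.shape==(3,3) else R.from_rotvec(o).as_matrix()
def ray(c,u,v,fish=False):
    f=K(c);x=(u-c["cx"]);y=(v-c["cy"])
    if fish:
        rr=np.hypot(x,y);th=rr/f;s=np.sin(th)/max(rr,1e-9);d=np.array([x*s,y*s,np.cos(th)])
    else: d=np.array([x/f,y/f,1.])
    return np.array(c["origin"]),Rot(c)@d
def onz(c,u,v,z,fish=False):
    o,d=ray(c,u,v,fish);return o+d*(z-o[2])/d[2]
def proj(c,p,fish=False):
    q=Rot(c).T@(np.array(p)-np.array(c["origin"]));f=K(c)
    if fish:
        t=np.hypot(q[0],q[1]);th=np.arctan2(t,q[2]);return c["cx"]+f*th*q[0]/t,c["cy"]+f*th*q[1]/t
    return c["cx"]+f*q[0]/q[2],c["cy"]+f*q[1]/q[2]
E
python3 - <<'E'
from h import *
from bench import r
print(r.get_obs())
for n in("top","side","wrist"):
    c=r.calibration(n);print(n,c)
    p,d=r.camera(n);cv2.imwrite(f"pics/{n}0.png",p);np.save(f"{n}0.npy",d)
E
```

```text
pics
{'time': 0.0, 'joint_pos': array([ 1.32710316,  0.32182123, -0.07003345,  1.45170466,  0.02264365,
        1.37078383, -0.05692803]), 'qvel': array([0.00072126, 0.0008482 , 0.00053368, 0.00075192, 0.00075367,
       0.00110314, 0.00207465]), 'tau': array([-1.19011142e-04, -4.93576705e+01, -3.82009596e-01, -3.14329040e+01,
        1.31615481e-02,  1.14750594e-02,  4.74427537e-07]), 'ee_pos': array([ 0.16548316, -0.62801797,  0.23020937]), 'eef_rot': array([-3.11366509e+00, -4.03520147e-01,  6.34905711e-04]), 'ft_force': array([ 0.19326674, -1.08947456, -0.29768871]), 'ft_torque': array([-0.01928257,  0.02289513, -0.0382432 ]), 'finger_gap': 1.0020450299034234}
top {'vfov': 55.338536073881585, 'cx': 318.5547476986259, 'cy': 192.8284279782271, 'origin': array([ 0.47068846, -0.04847002,  1.11879247]), 'orientation': array([-2.20281309,  2.17314229, -0.01117663])}
side {'vfov': 55.13817335598431, 'cx': 320.17663763347355, 'cy': 199.01806502255198, 'origin': array([0.31712503, 0.83593632, 0.83871553]), 'orientation': array([-0.31304721,  2.74186825, -1.26190055])}
wrist {'vfov': 65.70646984690485, 'cx': 314.5643015059122, 'cy': 197.39705144037313, 'origin': array([ 0.2386835 , -0.60866572,  0.37262278]), 'orientation': array([ 2.29310711, -1.76478194, -0.26969737])}
```

View pics/top0.png

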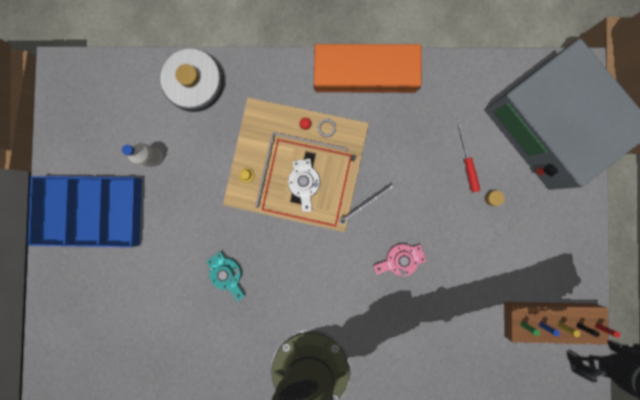

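View pics/side0.png

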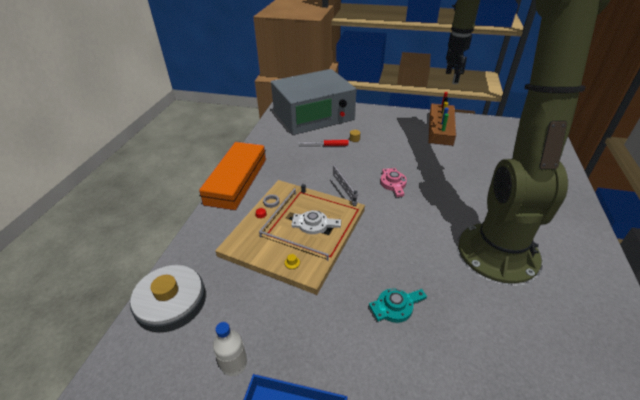

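View pics/wrist0.png

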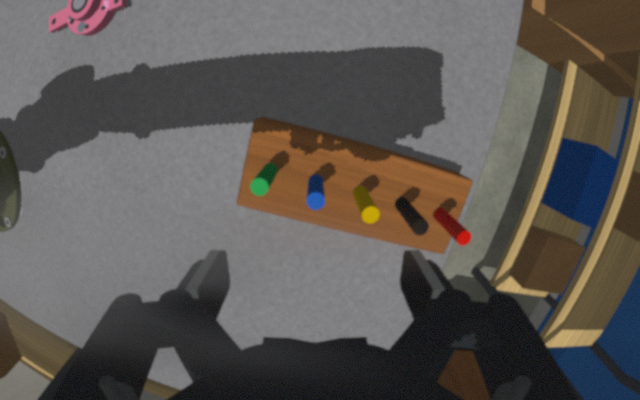

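Run:
```python
from h import *
p=cv2.imread("pics/top0.png");cv2.imwrite("pics/top0z.png",cv2.resize(p[90:240,210:410],None,fx=4,fy=4,interpolation=cv2.INTER_CUBIC))
p=cv2.imread("pics/side0.png");cv2.imwrite("pics/side0z.png",cv2.resize(p[150:300,210:410],None,fx=4,fy=4,interpolation=cv2.INTER_CUBIC))
```

```text
(no output)
```

View pics/top0z.png

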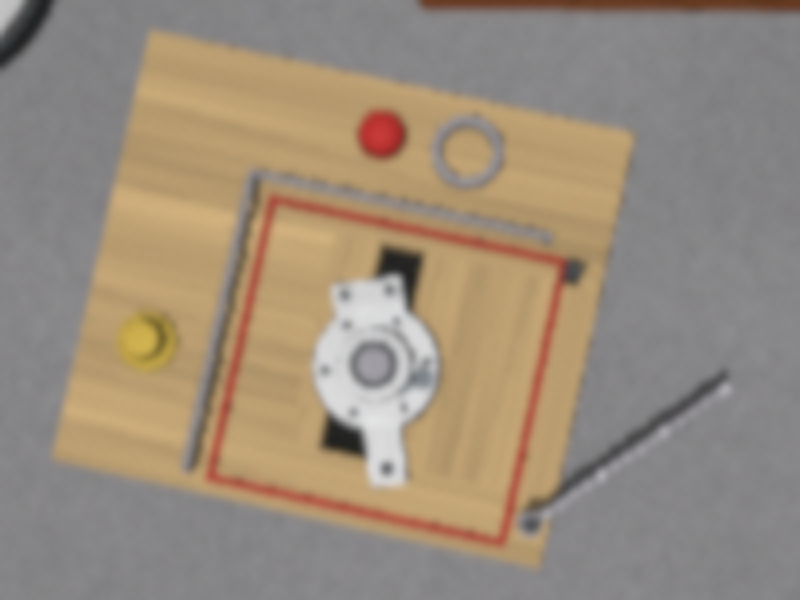

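View pics/side0z.png

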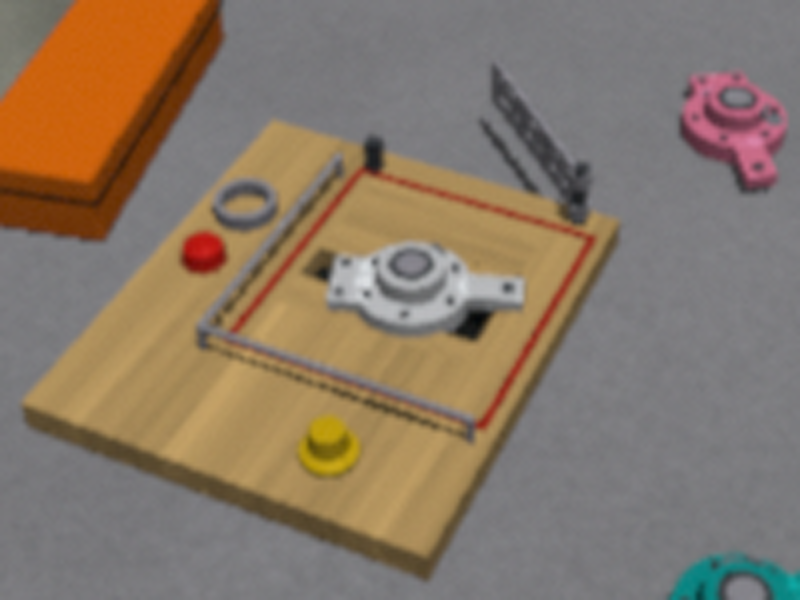

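```bash
cat >> h.py <<'E'
def rigid(A,B):
    A=np.array(A)[:,:2];B=np.array(B)[:,:2];a=A.mean(0);b=B.mean(0)
    H=(A-a).T@(B-b);t=np.arctan2(H[0,1]-H[1,0],H[0,0]+H[1,1])
    M=np.array([[np.cos(t),-np.sin(t)],[np.sin(t),np.cos(t)]]);o=b-M@a
    return t,o,np.linalg.norm((A@M.T+o)-B,axis=1)
E
python3 - <<'E'
from h import *
from bench import r
c=r.calibration("top");p=cv2.imread("pics/top0.png")
z=lambda u,v:(210+(u+.5)/4-.5,90+(v+.5)/4-.5)
hsv=cv2.cvtColor(p,cv2.COLOR_BGR2HSV)
# wood corners, subpixel polygon
m=cv2.inRange(hsv,(10,50,90),(28,200,255));m[:90]=0;m[240:]=0;m[:,:215]=0;m[:,400:]=0
m=cv2.morphologyEx(m,cv2.MORPH_OPEN,np.ones((3,3)))
ct=max(cv2.findContours(m,cv2.RETR_EXTERNAL,2)[0],key=cv2.contourArea)
print("rect",cv2.boxPoints(cv2.minAreaRect(ct)).tolist())
A=[(.205,.215),(.205,-.145),(-.115,-.145),(-.115,.215)]
B=[onz(c,*z(*q),.026) for q in [(150,30),(633,132),(540,568),(54,460)]]
t,o,e=rigid(A,B);print("board",t,o,e)
M=np.array([[np.cos(t),-np.sin(t)],[np.sin(t),np.cos(t)]])
hub=onz(c,*z(373,362),.056)[:2]; tip=onz(c,*z(387,486),.038)[:2];
w=onz(c,*z(367,280),.038)[:2]
for n,q in(("hub",hub),("tip",tip),("broad",w),("hinge",onz(c,*z(531,520),.082)[:2]),("gtip",onz(c,*z(725,379),.07)[:2]),("stop",onz(c,*z(572,270),.056)[:2])):
    b=M.T@(q-o);print(n,q,b,np.degrees(np.arctan2(b[1],b[0])))
E
```

```text
rect [[222.17649841308594, 204.7058563232422], [246.45884704589844, 95.43529510498047], [369.17645263671875, 122.70588684082031], [344.89410400390625, 231.9764404296875]]
board -0.20072693115800044 [0.54471704 0.02538806] [0.00052686 0.00118275 0.00065718 0.0013287 ]
hub [0.54641333 0.0262583 ] [0.00148872 0.00119097] 38.65977790212482
tip [0.4597942  0.01620869] [-0.08138756 -0.02592713] -162.33000590268796
broad [0.60617927 0.03272395] [0.05876554 0.01944305] 18.307209298109434
hinge [ 0.43864105 -0.08441988] [-0.0820525  -0.12875282] -122.5088313770333
gtip [ 0.53666462 -0.21642739] [ 0.04032284 -0.23856576] -80.40643071532023
stop [ 0.61244704 -0.1118671 ] [ 0.09373628 -0.12099521] -52.234675807520595
```

Candidates for the housing: white/aluminium in the board's well (303,181), pink (403,261) on the table, turquoise (225,272) on the table. The white one fits: it is aluminium, in the well, and its ears lie on the wood. The enlarged crop confirms this, with its long ear at about −162° in the board frame. It needs about +162° (CCW), and I'll move over it keeping the tool yaw.

```bash
python3 -m pendant '[[[0.02,-0.02,0,0],[0.05,-0.05,0,0],[0.085,-0.085,0,0],[0.12,-0.12,0,0],[0.155,-0.155,0,0],[0.19,-0.19,0,0],[0.225,-0.225,0,0],[0.26,-0.26,0,0],[0.295,-0.295,0,0],[0.33,-0.33,0,0]]]' 76
python3 - <<'E'
from h import *
from bench import r
o=r.get_obs();print(o["joint_pos"])
M=R.from_rotvec(o["eef_rot"]).as_matrix();print(M.round(3))
print(M.T@(np.array([.5455,.0258,.231])-o["ee_pos"]))
E
```

```text
time: 1.15
ee_pos: [0.4012, -0.2234, 0.2313]
eef_rot: [3.115, 0.403, 0.0]
ft_force: [1.4, -0.9, -0.5]
finger_gap: 0.759
[ 0.92526803 -0.076043   -0.44864059  1.88570167 -0.03340807  1.32414991
 -0.82735485]
[[ 0.967  0.255  0.   ]
 [ 0.255 -0.967 -0.001]
 [-0.     0.001 -1.   ]]
[ 2.03059770e-01 -2.04236383e-01  1.48538355e-04]
```

```bash
python3 -m pendant '[[[0.035,-0.035,0,0],[0.07,-0.07,0.01,0],[0.105,-0.105,0.03,0],[0.14,-0.14,0.05,0],[0.17,-0.17,0.07,0],[0.19,-0.19,0.08,0],[0.203,-0.204,0.09,0],[0.203,-0.204,0.09,0]]]'
python3 - <<'E'
from h import *
from bench import r
o=r.get_obs();print(o["joint_pos"],o["ee_pos"])
c=r.calibration("wrist");p,d=r.camera("wrist");cv2.imwrite("pics/w1.png",p)
import pickle;pickle.dump(c,open("w1.pkl","wb"))
E
```

```text
time: 1.95
ee_pos: [0.5443, 0.0274, 0.1396]
eef_rot: [-3.111, -0.412, 0.004]
ft_force: [0.4, -0.2, -0.2]
finger_gap: 0.759
[ 0.56252275  0.23823378 -0.74096842  1.8054985   0.17067546  1.16644835
 -1.53983569] [0.54433365 0.02740326 0.13963277]
```

View pics/w1.png

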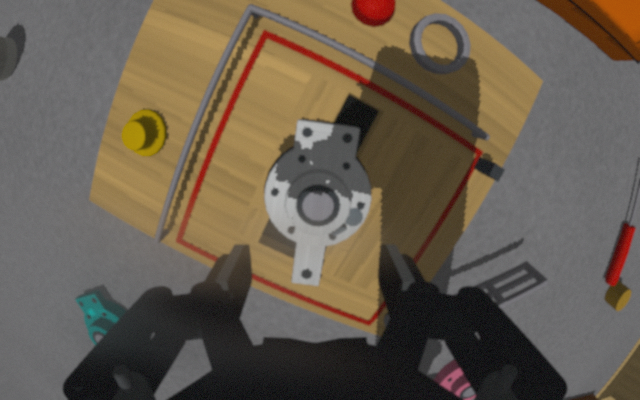

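Run:
```python
from h import *
import pickle
c=pickle.load(open("w1.pkl","rb"))
p=cv2.imread("pics/w1.png");cv2.imwrite("pics/w1z.png",cv2.resize(p[80:300,220:420],None,fx=2.7,fy=2.7,interpolation=cv2.INTER_CUBIC))
f=lambda u,v,z:onz(c,u,v,z,True)[:2]
t=-.2007;M=np.array([[np.cos(t),-np.sin(t)],[np.sin(t),np.cos(t)]]);o=np.array([.5447,.0254])
for n,u,v,z in(("slotL",349,95,.026),("slotR",377,108,.026),("wide",261,241,.026),("hub",319,206,.056),("tipL",293,282,.038),("tipR",319,285,.038),("brL",297,120,.038),("brR",361,128,.038),("stop",491,169,.056),("fencecorner",252,9,.051)):
    q=f(u,v,z);print(n,q.round(4),(M.T@(q-o)).round(4))
```

```text
slotL [0.6322 0.0231] [0.0862 0.0152]
slotR [ 0.6286 -0.0022] [ 0.0877 -0.0103]
wide [0.487 0.064] [-0.0642  0.0263]
hub [0.5438 0.0245] [-0.0007 -0.001 ]
tipL [0.4595 0.0261] [-0.0836 -0.0163]
tipR [0.4628 0.002 ] [-0.0756 -0.0393]
brL [0.6017 0.058 ] [0.0494 0.0433]
brR [0.6091 0.0079] [ 0.0666 -0.0043]
stop [ 0.612  -0.1056] [ 0.0921 -0.1149]
fencecorner [0.6778 0.1126] [0.113 0.112]
```

View pics/w1z.png

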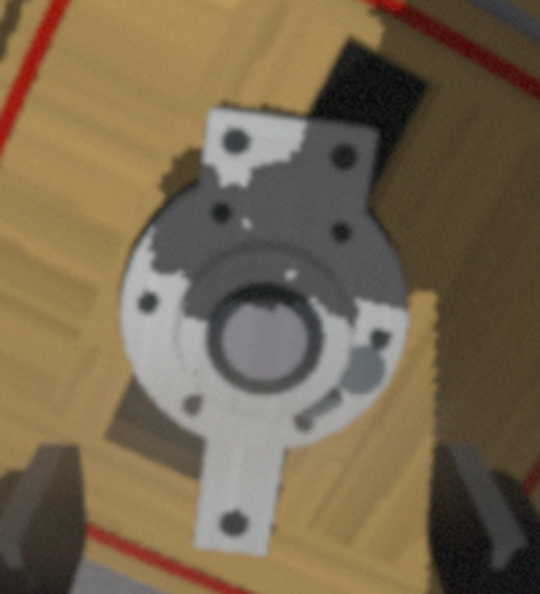

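```bash
python3 -m pendant '[[[0,0.002,0.02,0],[0,0.002,0.05,0],[0,0.002,0.075,0],[0,0.002,0.09,0],[0,0.002,0.098,0],[0,0.002,0.098,0]]]' 76 20
python3 - <<'E'
from h import *
from bench import r
o=r.get_obs();print(o["joint_pos"],o["ee_pos"],o["ft_force"])
p,d=r.camera("side");cv2.imwrite("pics/s2.png",cv2.resize(p[150:300,210:410],None,fx=4,fy=4,interpolation=cv2.INTER_CUBIC))
E
```

```text
time: 2.6
ee_pos: [0.5451, 0.0209, 0.043]
eef_rot: [3.115, 0.402, -0.002]
ft_force: [0.2, 0.1, 0.2]
finger_gap: 0.759
[ 0.52059498  0.35827322 -0.69967611  1.8919978   0.27391307  0.98927288
 -1.61432255] [0.54505693 0.0209319  0.04296539] [0.23514472 0.11640289 0.17570569]
```

View pics/s2.png

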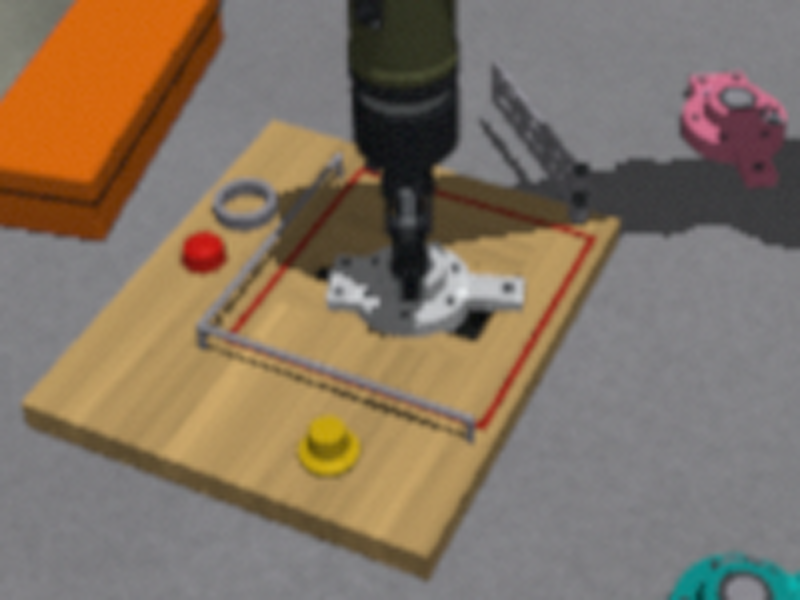

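```bash
python3 -m pendant '[[[0.001,-0.0044,0.002,0],[0.001,-0.0044,0.002,0],[0.001,-0.0044,0.002,0]]]' 76 20
python3 -m pendant '[[[0,0,0,0],[0,0,0,0],[0,0,0,0],[0,0,0,0],[0,0,0,0],[0,0,0,0]]]' 40 25
```

```text
time: 2.95
ee_pos: [0.5457, 0.0266, 0.042]
eef_rot: [3.115, 0.405, 0.002]
ft_force: [0.7, -0.4, -0.6]
finger_gap: 0.758
time: 3.55
ee_pos: [0.5458, 0.0258, 0.042]
eef_rot: [3.115, 0.404, 0.001]
ft_force: [-0.8, -0.5, 5.7]
finger_gap: 0.595
```

```bash
python3 -m pendant '[[[0,0,0,-0.06],[0,0,0,-0.18],[0,0,0,-0.32],[0,0,0,-0.46],[0,0,0,-0.6],[0,0,0,-0.74],[0,0,0,-0.88],[0,0,0,-1.02],[0,0,0,-1.14],[0,0,0,-1.2]]]'
python3 - <<'E'
from h import *
from bench import r
o=r.get_obs();print(o["joint_pos"],o["ft_force"],o["ft_torque"])
p,d=r.camera("side");cv2.imwrite("pics/s3.png",cv2.resize(p[150:300,210:410],None,fx=4,fy=4,interpolation=cv2.INTER_CUBIC))
E
```

```text
time: 4.55
ee_pos: [0.5456, 0.0265, 0.042]
eef_rot: [-2.341, -2.095, -0.001]
ft_force: [-1.5, -0.3, 6.7]
finger_gap: 0.6
[ 0.69123663  0.43579872 -0.92720891  1.88668923  0.40678072  1.02067742
 -0.52051026] [-1.46038999 -0.32001703  6.69747292] [-0.04374835  0.35303337 -0.43365615]
```

View pics/s3.png

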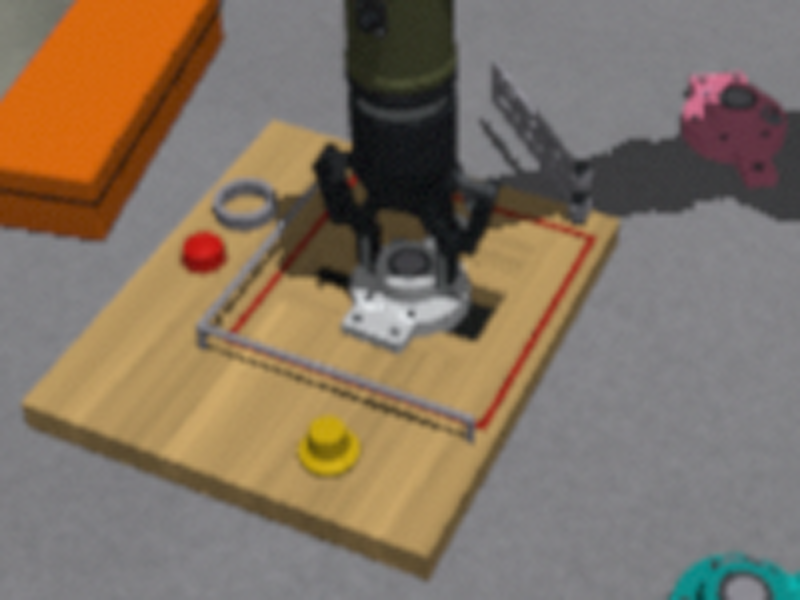

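The housing turns with the gripper: the broad ear is now at crop (380,318). I'll carry on to about 5° short, then look again.

```bash
python3 -m pendant '[[[0,0,0,-0.06],[0,0,0,-0.18],[0,0,0,-0.32],[0,0,0,-0.46],[0,0,0,-0.6],[0,0,0,-0.74],[0,0,0,-0.88],[0,0,0,-1.02],[0,0,0,-1.16],[0,0,0,-1.3]]]'
python3 -m pendant '[[[0,0,0,-0.1],[0,0,0,-0.22],[0,0,0,-0.22],[0,0,0,-0.22]]]'
python3 - <<'E'
from h import *
from bench import r
import pickle
o=r.get_obs();print(o["joint_pos"],o["ft_force"],o["ft_torque"])
c=r.calibration("wrist");p,d=r.camera("wrist");cv2.imwrite("pics/w4.png",p);pickle.dump(c,open("w4.pkl","wb"))
p,d=r.camera("top");cv2.imwrite("pics/t4.png",p);cv2.imwrite("pics/t4z.png",cv2.resize(p[90:240,210:410],None,fx=4,fy=4,interpolation=cv2.INTER_CUBIC))
E
```

```text
time: 5.6
ee_pos: [0.5438, 0.0253, 0.042]
eef_rot: [-0.596, -3.081, 0.004]
ft_force: [-7.1, -2.8, 11.0]
finger_gap: 0.593
time: 6.0
ee_pos: [0.5436, 0.025, 0.0418]
eef_rot: [-0.258, -3.127, 0.005]
ft_force: [-7.3, -3.7, 13.4]
finger_gap: 0.591
[ 0.89150666  0.6167185  -1.2271206   1.88265     0.64993114  1.12519493
  0.82074111] [-7.33660828 -3.68499773 13.37745226] [-0.8005369   1.65845122  0.10911885]
```

View pics/w4.png

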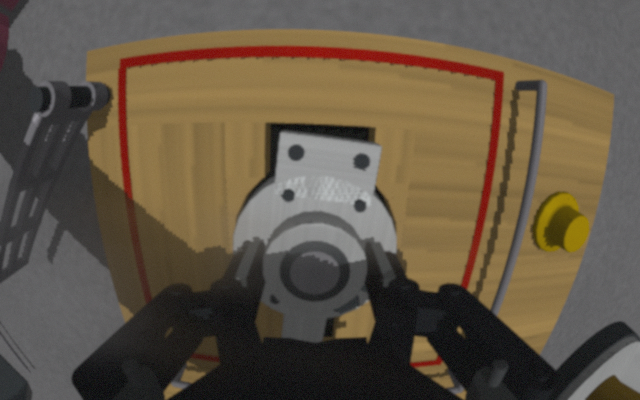

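View pics/t4z.png

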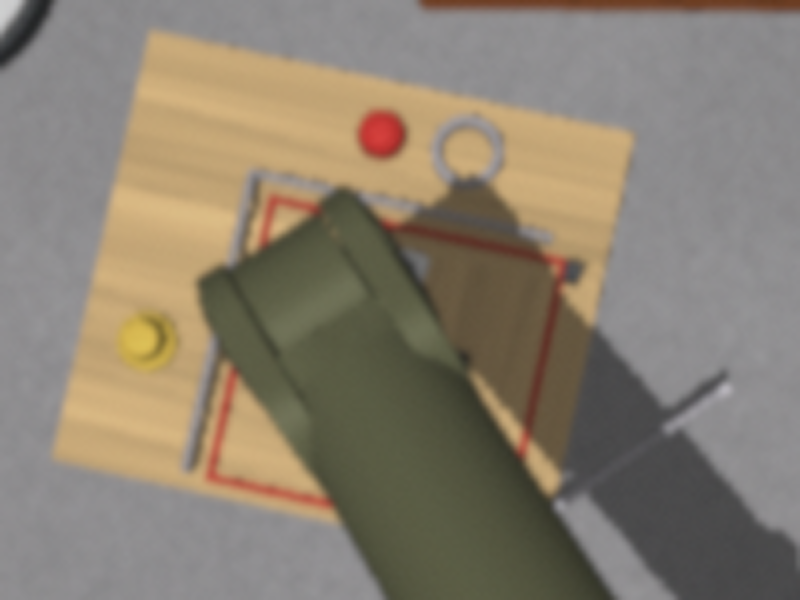

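Run:
```python
from h import *
import pickle
c=pickle.load(open("w4.pkl","rb"))
p=cv2.imread("pics/w4.png");cv2.imwrite("pics/w4z.png",cv2.resize(p[100:360,210:430],None,fx=2.3,fy=2.3,interpolation=cv2.INTER_CUBIC))
f=lambda u,v,z:onz(c,u,v,z,True)[:2]
t=-.2007;M=np.array([[np.cos(t),-np.sin(t)],[np.sin(t),np.cos(t)]]);o=np.array([.5447,.0254])
for n,u,v,z in(("slotL",268,124,.026),("slotR",375,129,.026),("brL",281,131,.038),("brR",381,144,.038),("hub",315,262,.056)):
    q=f(u,v,z);print(n,q.round(4),(M.T@(q-o)).round(4))
```

```text
slotL [0.4748 0.0128] [-0.066  -0.0263]
slotR [0.4861 0.0666] [-0.0656  0.0287]
brL [0.4788 0.0202] [-0.0635 -0.0182]
brR [0.4924 0.0664] [-0.0594  0.0298]
hub [0.5397 0.0265] [-0.0051  0.0001]
```

View pics/w4z.png

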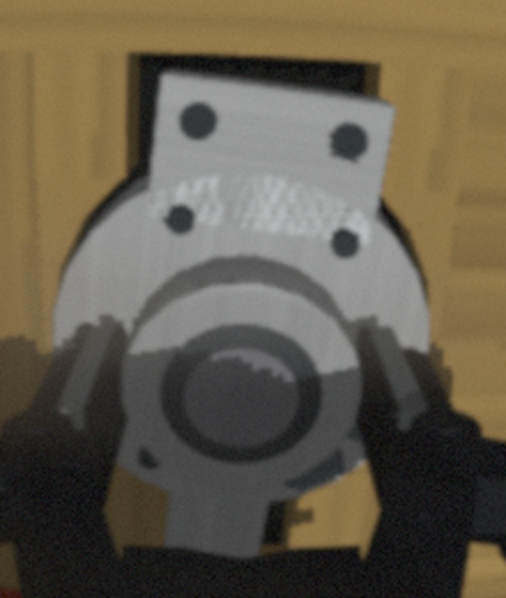

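```bash
python3 -m pendant '[[[0,0,0,-0.03],[0,0,0,-0.06],[0,0,0,-0.095],[0,0,0,-0.095],[0,0,0,-0.095]]]'
python3 -m pendant '[[[0,0,0,0],[0,0,0,0],[0,0,0,0],[0,0,0,0]]]' 76
python3 - <<'E'
from h import *
from bench import r
import pickle
o=r.get_obs();print(o["joint_pos"],o["ft_force"],o["ft_torque"])
c=r.calibration("wrist");p,d=r.camera("wrist");cv2.imwrite("pics/w5.png",p);pickle.dump(c,open("w5.pkl","wb"))
cv2.imwrite("pics/w5z.png",cv2.resize(p[100:360,210:430],None,fx=2.3,fy=2.3,interpolation=cv2.INTER_CUBIC))
E
```

```text
time: 6.6
ee_pos: [0.544, 0.0256, 0.0402]
eef_rot: [-0.11, -3.137, 0.001]
ft_force: [-3.0, -1.0, -3.8]
finger_gap: 0.594
time: 7.0
ee_pos: [0.5459, 0.0267, 0.0418]
eef_rot: [0.108, 3.138, 0.001]
ft_force: [-0.5, -0.5, 0.1]
finger_gap: 0.761
[ 0.89961161  0.63201522 -1.24431155  1.88184872  0.66797403  1.12794689
  0.90330348] [-0.47842255 -0.49510547  0.13920871] [-0.03778165 -0.0161489   0.00145333]
```

View pics/w5z.png

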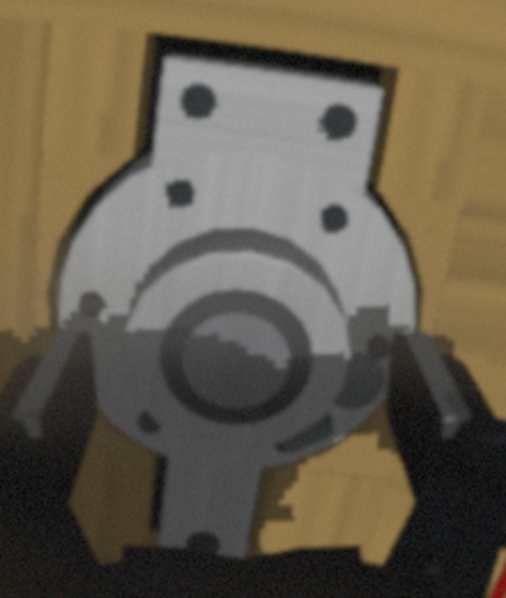

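It looks to have dropped in, with the broad ear at crop (270,65) inside its slot. I'll lift off and check from another view.

```bash
python3 -m pendant '[[[0,0,-0.02,0],[0,0,-0.05,0],[0,0,-0.09,0],[0,0,-0.13,0],[0,0,-0.16,0],[0,0,-0.17,0],[0,0,-0.17,0]]]'
python3 - <<'E'
from h import *
from bench import r
import pickle
o=r.get_obs();print(o["joint_pos"],o["ee_pos"],o["ft_force"])
print(R.from_rotvec(o["eef_rot"]).as_matrix().round(3))
c=r.calibration("wrist");p,d=r.camera("wrist");cv2.imwrite("pics/w6.png",p);pickle.dump(c,open("w6.pkl","wb"));np.save("w6.npy",d)
p,d=r.camera("side");np.save("s6.npy",d)
cv2.imwrite("pics/s6.png",cv2.resize(p[150:300,210:410],None,fx=4,fy=4,interpolation=cv2.INTER_CUBIC))
E
```

```text
time: 7.75
ee_pos: [0.5462, 0.0267, 0.2135]
eef_rot: [0.108, 3.136, -0.002]
ft_force: [-0.3, -1.2, -0.4]
finger_gap: 0.761
[ 1.01828638  0.38500309 -1.34995746  1.70568307  0.38648413  1.36034642
  1.10357905] [0.54624867 0.026668   0.213473  ] [-0.33974997 -1.22493705 -0.37445174]
[[-0.998  0.069  0.004]
 [ 0.069  0.998 -0.001]
 [-0.004 -0.001 -1.   ]]
```

View pics/s6.png

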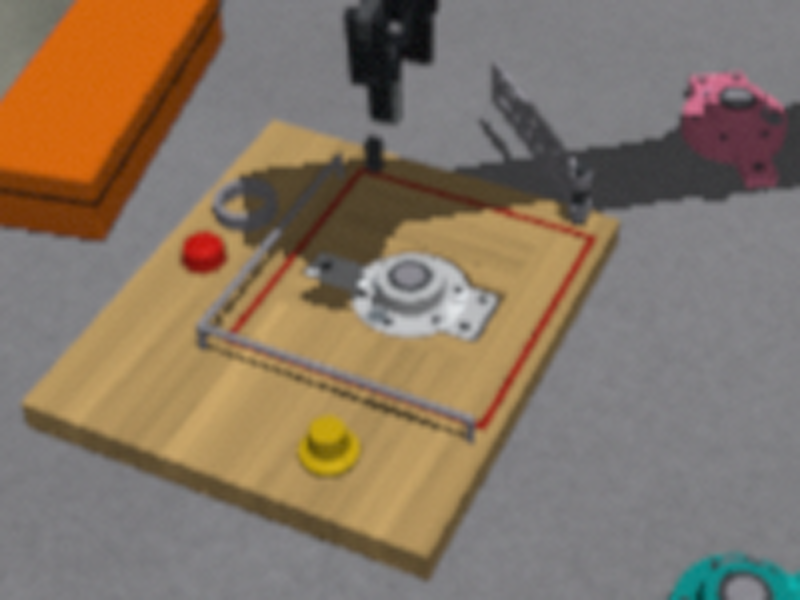

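View pics/w6.png

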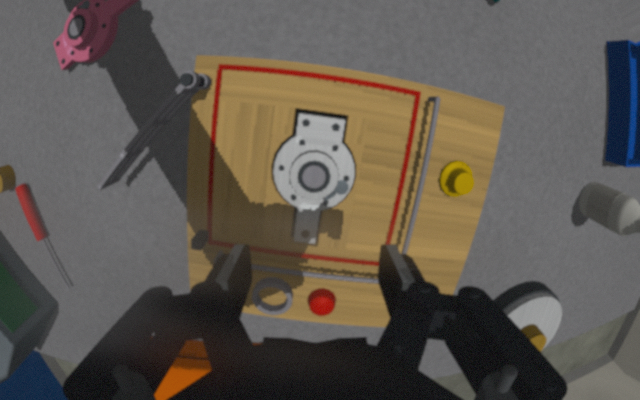

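Run:
```python
from h import *
import pickle
from bench import r
c=pickle.load(open("w6.pkl","rb"));d=np.load("w6.npy")
t=-.2007;M=np.array([[np.cos(t),-np.sin(t)],[np.sin(t),np.cos(t)]]);o=np.array([.5447,.0254])
def pt(u,v):
    o_,dd=ray(c,u,v,True);zc=Rot(c)[:,2]@dd;return o_+dd*np.median(d[v-1:v+2,u-1:u+2])/zc
for n,u,v in(("broadear",322,122),("earL",303,128),("longear",306,225),("wood",260,120),("wood",370,190),("hub",315,150),("disc",290,150)):
    q=pt(u,v);print(n,q.round(4),(M.T@(q[:2]-o)).round(4))
f=lambda u,v,z:M.T@(onz(c,u,v,z,True)[:2]-o)
print("tip",f(305,244,.026),"hubc",f(315,177,.044),"gtip",f(103,186,.054),"hinge",f(193,80,.082))
ct=r.calibration("top")
for q in((403,261),(380,269),(425,247)):print("pink",onz(ct,*q,.02).round(3))
H=np.array([-.085,-.13])
E0=r.get_obs();T=R.from_rotvec(E0["eef_rot"]).as_matrix()
for a,dd in((.74,.055),(.74,.03),(.6,.02),(.45,.02),(.3,.02),(.15,.02),(.05,.02),(0,.018)):
    b=H+.12*np.array([np.cos(a),-np.sin(a)])+dd*np.array([-np.sin(a),-np.cos(a)])
    w=M@b+o;print(a,dd,b.round(3),w.round(4),(T.T@(np.append(w,.045)-E0["ee_pos"])).round(3))
```

```text
broadear [0.491  0.039  0.0257] [-0.0553  0.0026]
earL [0.496  0.0185 0.0263] [-0.0463 -0.0165]
longear [0.6065 0.0133 0.0255] [0.063  0.0005]
wood [ 0.4836 -0.0267  0.0257] [-0.0495 -0.0632]
wood [0.5694 0.088  0.0257] [0.0117 0.0663]
hub [0.5194 0.0296 0.0337] [-0.0256 -0.0009]
disc [0.5186 0.0028 0.0262] [-0.021  -0.0274]
tip [0.08712354 0.00227914] hubc [0.000828   0.00260393] gtip [ 0.0390407  -0.24884006] hinge [-0.08537499 -0.12088208]
pink [ 0.322 -0.26   0.02 ]
pink [ 0.298 -0.195  0.02 ]
pink [ 0.362 -0.322  0.02 ]
0.74 0.055 [-0.033 -0.252] [ 0.4618 -0.2144] [ 0.066 -0.245  0.166]
0.74 0.03 [-0.017 -0.233] [ 0.482  -0.1997] [ 0.047 -0.229  0.166]
0.6 0.02 [ 0.003 -0.214] [ 0.5047 -0.1851] [ 0.025 -0.213  0.166]
0.45 0.02 [ 0.014 -0.2  ] [ 0.5189 -0.1736] [ 0.012 -0.201  0.166]
0.3 0.02 [ 0.024 -0.185] [ 0.5312 -0.1602] [ 0.001 -0.187  0.166]
0.15 0.02 [ 0.031 -0.168] [ 0.5413 -0.1451] [-0.009 -0.171  0.166]
0.05 0.02 [ 0.034 -0.156] [ 0.5468 -0.1342] [-0.013 -0.16   0.166]
0 0.018 [ 0.035 -0.148] [ 0.5495 -0.1266] [-0.015 -0.152  0.166]
```

The depth reading shows the ears at 25.5–26.3 mm against wood at 25.7 mm, so the housing is home. Next is the gate: shut the fingers, go to its outer side and descend.

```bash
python3 -m pendant '[[[0.01,-0.03,0,0],[0.02,-0.07,0,0],[0.03,-0.11,0,0],[0.042,-0.15,0,0],[0.053,-0.19,0,0],[0.06,-0.225,0,0],[0.066,-0.247,0,0],[0.066,-0.247,0.01,0],[0.066,-0.247,0.04,0],[0.066,-0.247,0.07,0]]]' 0 20
python3 - <<'E'
from h import *
from bench import r
o=r.get_obs();print(o["joint_pos"],o["ee_pos"])
p,d=r.camera("side");cv2.imwrite("pics/s7.png",cv2.resize(p[100:300,250:450],None,fx=3,fy=3,interpolation=cv2.INTER_CUBIC))
p,d=r.camera("wrist");cv2.imwrite("pics/w7.png",p)
E
```

```text
time: 8.85
ee_pos: [0.4621, -0.2145, 0.1392]
eef_rot: [-0.107, -3.139, -0.002]
ft_force: [-0.6, -0.3, 0.8]
finger_gap: 0.0
[ 1.50055145  0.30351698 -1.25774355  1.87947725  0.31082473  1.18444498
  1.63857031] [ 0.46212724 -0.21445088  0.13922651]
```

View pics/s7.png

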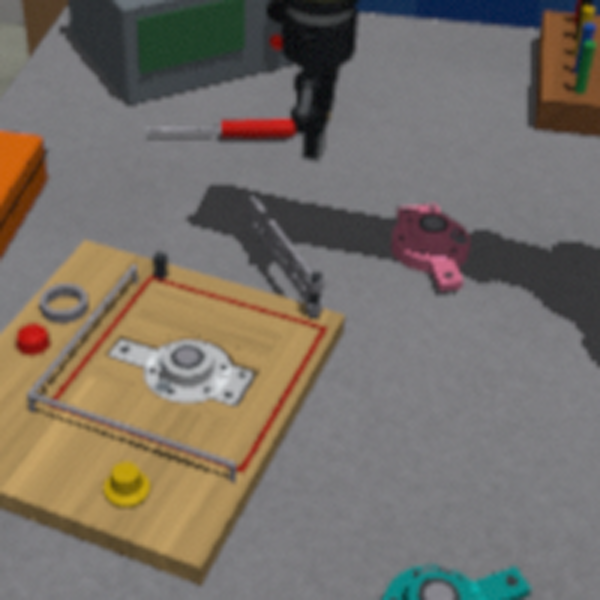

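View pics/w7.png

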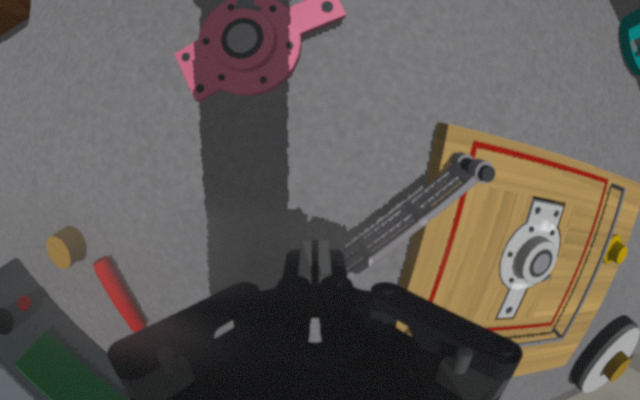

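```bash
python3 -m pendant '[[[0,0,0.03,0],[0,0,0.06,0],[0,0,0.085,0],[0,0,0.094,0],[0,0,0.094,0]]]'
python3 -m pendant '[[[-0.01,0.01,0,0],[-0.02,0.018,0,0],[-0.03,0.026,0,0],[-0.041,0.034,0,0],[-0.048,0.04,0,0],[-0.054,0.046,0,0],[-0.06,0.053,0,0],[-0.065,0.06,0,0],[-0.065,0.06,0,0]]]'
python3 - <<'E'
from h import *
from bench import r
o=r.get_obs();print(o["joint_pos"],o["ee_pos"],o["ft_force"])
p,d=r.camera("side");cv2.imwrite("pics/s8.png",cv2.resize(p[100:300,250:450],None,fx=3,fy=3,interpolation=cv2.INTER_CUBIC))
E
```

```text
time: 9.45
ee_pos: [0.4622, -0.2145, 0.0469]
eef_rot: [-0.106, -3.138, -0.003]
ft_force: [0.3, 0.2, -0.2]
finger_gap: -0.002
time: 10.35
ee_pos: [0.5325, -0.1588, 0.0477]
eef_rot: [0.105, 3.138, 0.001]
ft_force: [0.3, -0.7, 0.0]
finger_gap: -0.004
[ 1.12693578  0.52234346 -1.07531776  1.85796761  0.52098923  1.07658851
  1.3524238 ] [ 0.53252557 -0.15876501  0.04766691] [ 0.26294764 -0.72089704  0.02461544]
```

View pics/s8.png

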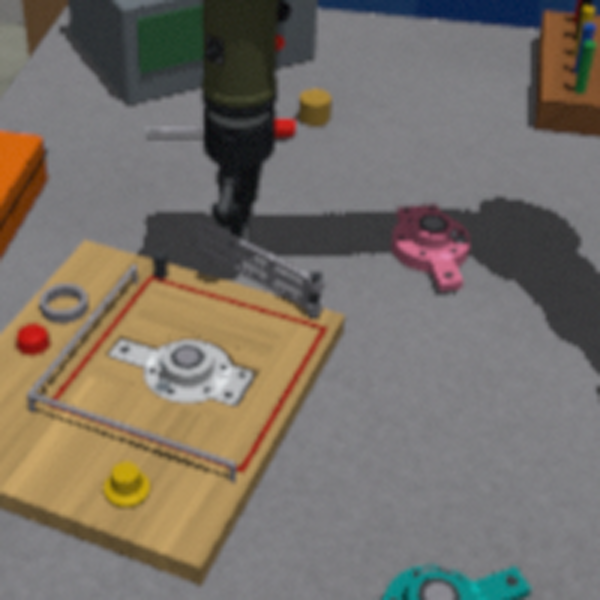

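The gate follows the finger and has a small gap left to its stop post. I'll push on slowly, watching the force.

```bash
python3 -m pendant '[[[-0.005,0.008,0,0],[-0.01,0.016,0,0],[-0.012,0.022,0,0],[-0.014,0.027,0,0],[-0.014,0.027,0,0],[-0.014,0.027,0,0]]]'
python3 -m pendant '[[[-0.001,0.004,0,0],[-0.001,0.006,0,0],[-0.001,0.006,0,0]]]'
python3 - <<'E'
from h import *
from bench import r
o=r.get_obs();print(o["ee_pos"],o["ft_force"])
p,d=r.camera("side");cv2.imwrite("pics/s9.png",cv2.resize(p[100:300,250:450],None,fx=3,fy=3,interpolation=cv2.INTER_CUBIC))
E
```

```text
time: 11.0
ee_pos: [0.5476, -0.1339, 0.0474]
eef_rot: [0.107, 3.139, 0.0]
ft_force: [0.3, -0.1, 0.0]
finger_gap: -0.003
time: 11.3
ee_pos: [0.5489, -0.1282, 0.0474]
eef_rot: [0.108, 3.139, -0.0]
ft_force: [0.5, 0.6, -1.0]
finger_gap: -0.0
[ 0.54887684 -0.12818202  0.04742419] [ 0.48922246  0.62700243 -0.95031972]
```

View pics/s9.png

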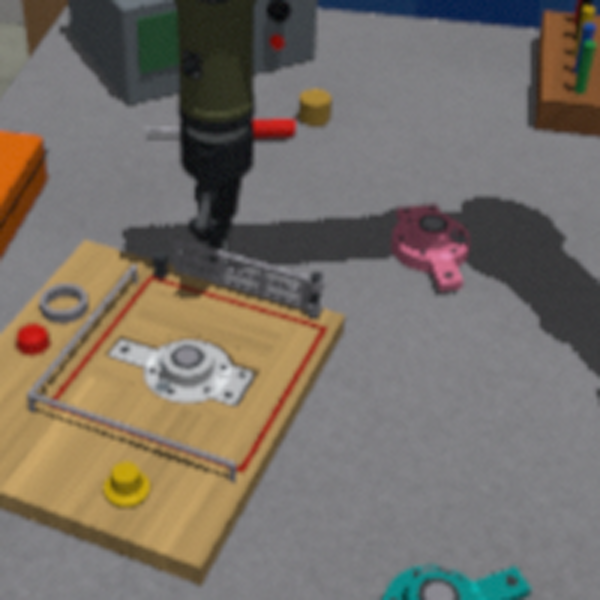

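```bash
python3 -m pendant '[[[0,0.002,0,0],[0,0.004,0,0],[0,0.004,0,0]]]'
python3 -m pendant '[[[0,0.002,0,0],[0,0.003,0,0],[0,0.003,0,0]]]'
```

```text
time: 11.65
ee_pos: [0.549, -0.1264, 0.0474]
eef_rot: [0.11, 3.139, -0.004]
ft_force: [0.8, -3.7, 0.3]
finger_gap: 0.002
time: 11.95
ee_pos: [0.549, -0.1261, 0.0474]
eef_rot: [-0.113, -3.139, 0.01]
ft_force: [-0.1, -10.2, 0.8]
finger_gap: 0.0
```

Contact with the stop: 10 N and no further travel. I'll back off and lift clear.

```bash
python3 -m pendant '[[[0,-0.015,0,0],[0,-0.035,0,0],[0,-0.06,0,0],[0,-0.06,-0.03,0],[0,-0.06,-0.07,0],[0,-0.06,-0.11,0],[0,-0.06,-0.14,0],[0,-0.06,-0.15,0],[0,-0.06,-0.15,0]]]'
python3 - <<'E'
from h import *
from bench import r
import pickle
o=r.get_obs();print(o["ee_pos"],o["ft_force"])
p,d=r.camera("side");cv2.imwrite("pics/s10.png",cv2.resize(p[100:300,230:430],None,fx=3,fy=3,interpolation=cv2.INTER_CUBIC))
p,d=r.camera("top");cv2.imwrite("pics/t10.png",cv2.resize(p[90:240,210:410],None,fx=4,fy=4,interpolation=cv2.INTER_CUBIC))
c=r.calibration("wrist");p,d=r.camera("wrist");cv2.imwrite("pics/w10.png",p);pickle.dump(c,open("w10.pkl","wb"))
E
```

```text
time: 12.85
ee_pos: [0.5457, -0.1811, 0.1984]
eef_rot: [0.108, 3.138, -0.001]
ft_force: [0.1, -0.2, -0.1]
finger_gap: -0.001
[ 0.5457276  -0.18106391  0.19836862] [ 0.14983749 -0.19282353 -0.11739807]
```

View pics/s10.png

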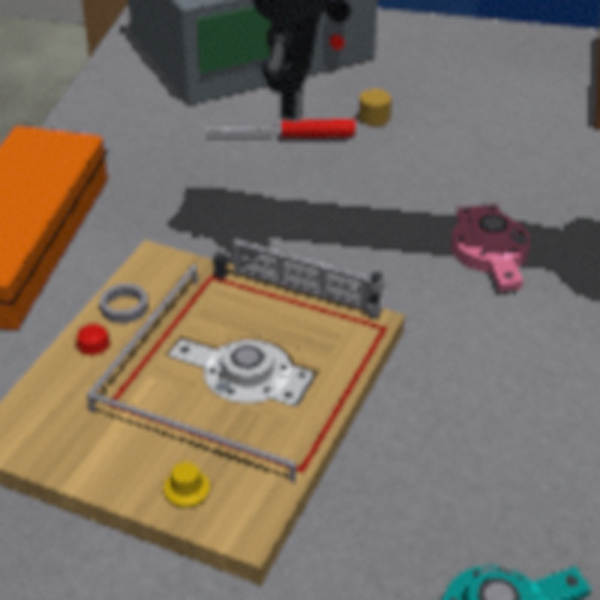

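View pics/t10.png

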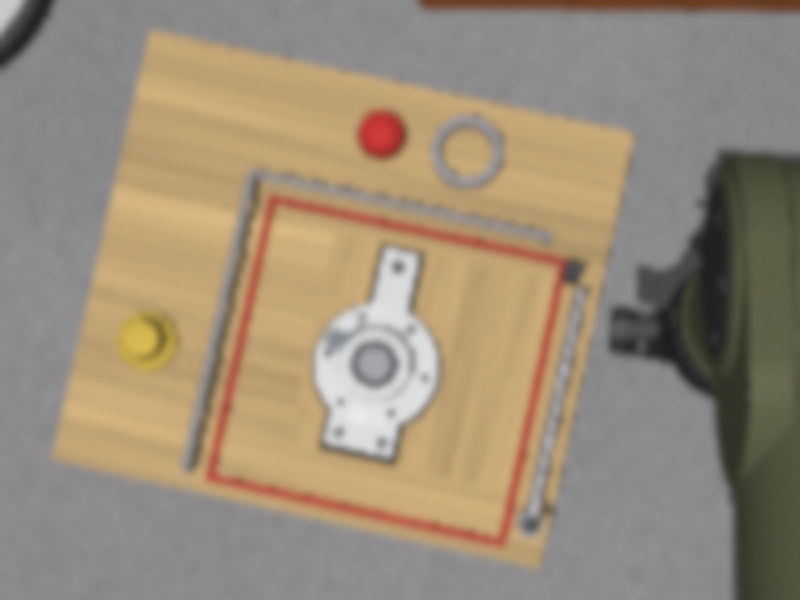

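View pics/w10.png

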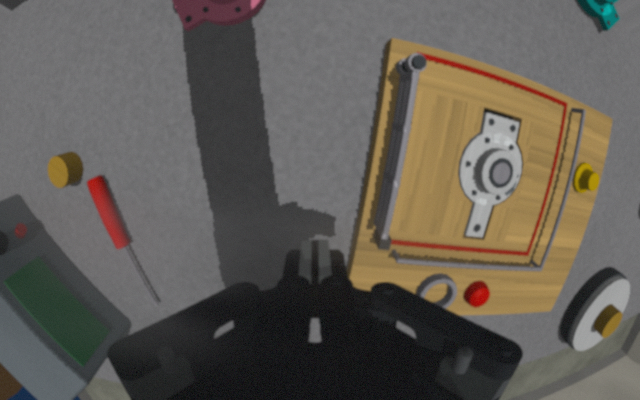

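Run:
```python
from h import *
from bench import r
c=r.calibration("top");z=lambda u,v:(210+(u+.5)/4-.5,90+(v+.5)/4-.5)
t=-.2007;M=np.array([[np.cos(t),-np.sin(t)],[np.sin(t),np.cos(t)]]);o=np.array([.5447,.0254])
f=lambda u,v,h:M.T@(onz(c,*z(u,v),h)[:2]-o)
a=f(531,522,.082);b=f(582,292,.076);print("hinge",a,"gtip",b,"open",-np.arctan2(*(b-a)[::-1]))
print("eartip",f(403,247,.026),"broad mid",f(358,457,.026))
```

```text
hinge [-0.08335833 -0.12904388] gtip [ 0.07754292 -0.13022064] open 0.007313469325951659
eartip [0.08884565 0.00034232] broad mid [-0.0657809  -0.00045196]
```

Run:
```python
from bench import r
print(r.get_obs()["time"],r.get_obs()["ft_force"]);print(r.job_done())
```

```text
13.0 [-0.84995177 -0.24911666 -0.81338361]
the job is handed in; nothing more can be done
None
```

I gripped the white aluminium housing by its hub and turned it about 160° counter-clockwise. On release it dropped into the cutout. I then pushed the gate against its stop with closed fingers (about 10 N), backed off and lifted clear. I handed the job in at 13.0 s; it gave no verdict.

**Housing:** after the drop, the wrist depth put the ears at 25.5–26.3 mm and the wood at 25.7 mm, so they are flush. From above, after the gate was shut, the long ear tip was about 4 mm from its place (limit 9 mm). I picked that point off a blurred edge, so it may be off by a couple of mm.

**Gate:** it measured about 0.007 rad from shut, against a limit of 0.09.

**Other parts:** the race, plug and bumper looked unmoved in the top view. The driver, weight and both look-alikes were never touched. I did not check the cleaner in the last pictures, but the arm never went near it.

**Disagreements:** one wrist-camera reading put the hinge 8–9 mm off its expected place. The top view put it within 2 mm, so I used that one. No check failed.

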